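Screwdrivers back into their colour trays

ROBOT

A 7-joint arm with a two-finger parallel gripper is mounted at the origin on a cart in front of the work surface, level with it; the furniture and walls round the work are solid. World frame = base frame: x ahead of the robot, y to its left, z up, the work surface at z = 0. Lengths are in m, angles in rad, forces in N, time in s.
With the tool pointing down it reaches from about 0.425 to 0.875 m from the base axis. Payload 4.7 kg.
Tool frame: the origin (TCP) lies at the very end of the fingers, on their centre line; the grasp point (between the pads) lies 19 mm behind it (env.grasp_offset is the z of the grasp point in the tool frame, in m); z points along the fingers, y is the line along which they close (so a half turn about z gives the same grasp; the last joint's range is limited). The gripper opens to 85 mm and grips with 20 to 120 N. Pads are 22 mm wide; open, the fingers measure 114 mm over their backs; the gripper's body (76 mm by 85 mm) begins 54 mm behind the grasp point. The pads swing forward as they close: fully open they stand 13 mm farther back than shut.
Start: joints at [-1.229, 0.321, -0.07, 1.45, 0.023, 1.371, -0.057], TCP at [0.209, 0.615, 0.231] pointing down, gripper open.
Joint ranges: [-2.86, 2.86], [-0.3, 2.09], [-1.38, 1.24], [0.06, 2.45], [-1.56, 4.7], [0.09, 2.05], [-2.69, 2.69]. Speed limits (rad/s): [2.57, 2.57, 3.14, 3.14, 3.14, 3.14, 3.14].

INTERFACE

Orientations are given as a unit quaternion [w, x, y, z].
In Python, from cell import get_state, viewer, close_job, env gives the robot as it stands. The module is installed in compiled form; this text tells all that it offers.
- The arm moves only by the tool drive_tool, never from a script. Its argument "rows" is one flat list of numbers, 5 for each row, row after row: the shift along the tool's x, y, z in units of 50 mm (1.0 is 50 mm), then the turn about the tool's z in units of 6 degrees (1.0 is 6 degrees), then the finger opening in mm, from 0 to 85.4. A call has exactly 5 rows; each row shifts and turns the commanded pose from where the row before left it, along the tool's axes as they then stand; what a row does not reach is not made up. A row lasts 1/8 s, in which the tool goes at most 62.5 mm and 10.7 degrees, less where a joint would pass 70% of its speed; a pose out of reach is approached as far as the arm can. A call is refused whole if a number of a shift passes 1 or a number of a turn 1, either way. A call with a gripper value outside its range is refused whole. The fingers move at their own pace and stop on an object; "force" is the grip in N (left out, the last holds). Time passes only in rows, so rows that do not move let the fingers close, or fill a call up. It gives the time, the measured TCP pose, the force, the opening and the grip force at its end, in the units of the state.
- get_state(): the state, without advancing time (a new reading comes with each control period).
- viewer.capture(name): name is "scene" or "top" or "wrist"; returns (picture, depth): 420x560x3 uint8, blue, green, red; 420x560 float32, m along the optical axis (not along the pixel's ray), 0 where there is no reading.
- viewer.camera_model(name): a dict with "mtx" (3x3 intrinsics, pixels), "R" (3x3) and "t" (3): a world point X has camera coordinates R X + t. Camera axes: x right, y down, z forward; pixel columns grow to the right and rows downward; lengths in m; the calibration is good to about 2 mm. A picture is of the moment at which its call begins: read the wrist's pose just before it. camera_model takes no time and is no camera call; for the wrist camera it gives the pose at the moment of the call.
- close_job(): hands the job in; it is judged then, once.
The state is a dict: "t": time; "joints": joint angles; "joint_vel": joint speeds; "joint_torque": joint torques, N m; "position": TCP position; "orientation": TCP orientation; "force": force on the tool from outside, world axes, zero at the start; "moment": the same for the moment, N m; "opening": finger opening in m; "finger_force": force on a finger pad.
Only numpy, scipy, OpenCV 4.12 (cv2) and the standard library are available. Lean on these libraries where they do the work, as an engineer would, in place of code of your own. Each camera call takes 0.05 s, during which the arm holds its last target. There are 200 camera calls.

TASK

Tidy the bench: put each of the three screwdrivers back into the shallow tray of the same colour as its handle, lying lengthwise and wholly inside the tray, down on its floor; which end the handle is at does not matter. Leave the wood-handled chisel and the tape measure where they lie.

Things in the scene. Friction and masses are not known exactly. Their poses are not given: they have to be found in the camera images.
- driver_red: Long screwdriver, red plastic handle, loose, lying, 205 mm long. Origin: underside, middle of its whole length; z up; y along it, positive to the handle's end. Handle: y = +4 to +102 mm, 26 mm wide and 30 mm high; thin shaft (5 to 7 mm) fixed to it, tip on the surface. Grip across the handle near y = +45 mm at half height. May roll if pushed.
- driver_blue: Medium screwdriver, blue plastic handle, loose, lying, 173 mm long. Origin: underside, middle of its whole length; z up; y along it, positive to the handle's end. Handle: y = -12 to +86 mm, 24 mm wide and 28 mm high; thin shaft (5 to 7 mm) fixed to it, tip on the surface. Grip across the handle near y = +35 mm at half height. May roll if pushed.
- driver_orange: Short, thick screwdriver, orange plastic handle, loose, lying, 139 mm long. Origin: underside, middle of its whole length; z up; y along it, positive to the handle's end. Handle: y = -30 to +70 mm, 28 mm thick; thin shaft (5 to 7 mm) fixed to it, tip 11 mm up, as it lies level on its handle (y dips 0.18 rad). Grip across the handle near y = +20 mm at half height. May roll if pushed.
- tray_red: Shallow open red plastic tray, fixed to the worktop, empty: outside 242 x 80 mm, inside 232 mm (along its x) by 70 mm (along its y), walls 5 mm thick, rim 12 mm and inner floor 5 mm above the worktop. Origin: centre of its underside; z up; blank white label on its -x end; three flat black strips on the floor.
- tray_blue: Shallow open blue plastic tray, fixed to the worktop, empty: outside 210 x 80 mm, inside 200 mm (along its x) by 70 mm (along its y), walls 5 mm thick, rim 12 mm and inner floor 5 mm above the worktop. Origin: centre of its underside; z up; blank white label on its -x end; three flat black strips on the floor.
- tray_orange: Shallow open orange plastic tray, fixed to the worktop, empty: outside 176 x 80 mm, inside 166 mm (along its x) by 70 mm (along its y), walls 5 mm thick, rim 12 mm and inner floor 5 mm above the worktop. Origin: centre of its underside; z up; blank white label on its -x end; three flat black strips on the floor.
- chisel: Wood chisel with a turned light wooden handle, 250 mm long, 27 mm wide, 31 mm high, loose, behind the work; not to be moved. Origin: on its underside at mid length; y along the tool.
- measure: Yellow tape measure in its case, 36 x 78 x 64 mm high, loose, behind the work; not to be moved. Origin: centre of its underside.
Mind the look-alikes: they are no part of the job. Of the things that look like the driver_blue, the larger one is meant.

How it is judged:
By the outcome, as a careful person would: the job done as asked, in the order asked, and still so for the second after the job is handed in, with the robot touching nothing.
It also fails if it takes over 90 s, if anything falls off the work surface, if the arm or the gripper's body presses on something with over 40 N, if the wrist force passes 120 N, or if a joint passes its speed limit or range.

## Working session

There is one attempt and no reset: what is moved stays moved. The work goes in short steps, Python scripts to look and compute and a tool call to move; the robot and the scene stay as the last step left them, time stands still between calls to the robot, and variables do not carry over. Pictures are saved under pics/ and viewed, at most 18 in all, crops included, and the job is handed in when it is done.

Besides the shell and the picture viewer there is one more tool, called after "Call:" by a JSON object that holds its "method" and its "body". drive_tool: Moves the arm, as the interface text tells. Its arguments: {"type":"object","properties":{"rows":{"type":"array"},"force":{"type":"number"}},"required":["rows"]}

```bash
mkdir -p pics; python3 - <<'E'
from cell import get_state, viewer, env
import cv2,numpy as np
s=get_state();print({k:np.round(s[k],3) for k in('t','position','orientation','opening')},env.grasp_offset)
for n in('scene','top'):
    p,d=viewer.capture(n);cv2.imwrite(f'pics/{n}0.png',p);np.save(f'pics/{n}0.npy',d)
    m=viewer.camera_model(n);print(n,np.round(m['mtx'],1).tolist(),np.round(-m['R'].T@m['t'],3),np.round(m['R'],2).tolist())
E
```

```text
{'t': np.float64(0.0), 'position': array([0.209, 0.615, 0.23 ]), 'orientation': array([-0.   ,  0.163,  0.987, -0.001]), 'opening': np.float64(0.085)} -0.0187
scene [[407.8, 0.0, 286.5], [0.0, 407.8, 206.7], [0.0, 0.0, 1.0]] [-0.085 -0.511  0.866] [[0.59, -0.81, -0.01], [-0.57, -0.4, -0.72], [0.58, 0.43, -0.7]]
top [[398.9, 0.0, 283.2], [0.0, 398.9, 208.1], [0.0, 0.0, 1.0]] [ 0.408 -0.042  1.203] [[0.0, -1.0, -0.0], [-0.99, -0.0, -0.14], [0.14, 0.0, -0.99]]
```

View pics/top0.png

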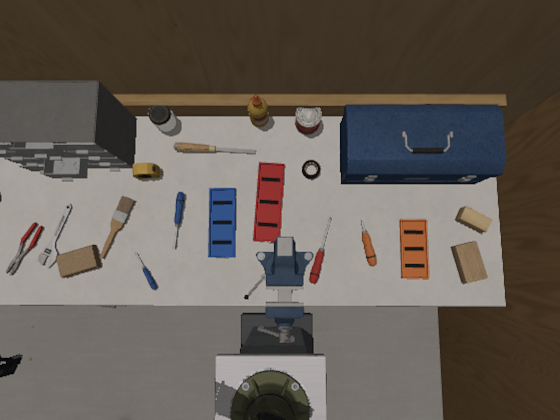

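View pics/scene0.png

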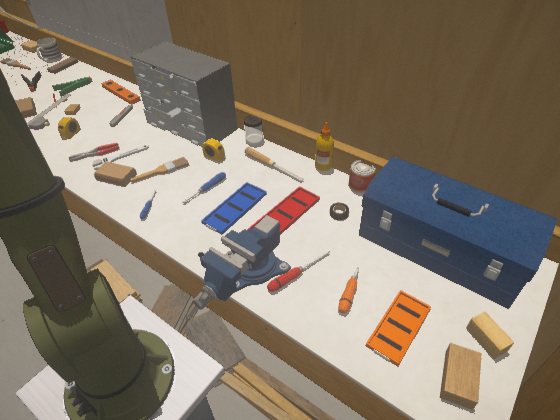

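The top view shows:

- **Blue:** the larger driver is at (179,219). The small look-alike is at (147,271).
- **Red:** driver at (318,255), tray at (269,202).
- **Orange:** driver at (369,243), tray at (413,248). Another orange piece sits far off at scene (120,90), which is not ours.
- **Blue tray:** at (222,222).
- **Obstacle:** a vise at (287,262), between the robot and the red driver.

I choose the larger blue one.

```bash
cat > h.py <<'E'
import cv2,numpy as np
from cell import get_state, viewer, env
HSV={'red':[((0,150,70),(6,255,255)),((172,150,70),(180,255,255))],'blue':[((100,150,70),(120,255,255))],'orange':[((7,170,110),(17,255,255))]}
def mask(p,c):
    h=cv2.cvtColor(p,cv2.COLOR_BGR2HSV);m=0
    for a,b in HSV[c]: m=m|cv2.inRange(h,a,b)
    return m
def ray(m,uv):
    uv=np.atleast_2d(uv).astype(float)
    d=np.c_[uv,np.ones(len(uv))]@np.linalg.inv(m['mtx']).T@m['R']
    return -m['R'].T@m['t'],d
def plane(m,uv,z):
    o,d=ray(m,uv);return o+d*((z-o[2])/d[:,2])[:,None]
def tri(m1,u1,m2,u2):
    o1,d1=ray(m1,u1);o2,d2=ray(m2,u2);d1=d1[0];d2=d2[0]
    s=np.linalg.lstsq(np.c_[d1,-d2],o2-o1,rcond=None)[0]
    a,b=o1+s[0]*d1,o2+s[1]*d2
    return (a+b)/2,np.linalg.norm(a-b)
def blobs(p,c,amin):
    cs=cv2.findContours(mask(p,c),cv2.RETR_EXTERNAL,cv2.CHAIN_APPROX_NONE)[0]
    return [k for k in cs if cv2.contourArea(k)>amin]
def cen(k):
    M=cv2.moments(k);return np.array([M['m10'],M['m01']])/M['m00']
def rect(m,k,z):
    P=plane(m,k[:,0,:],z)[:,:2]
    (c,wh,a)=cv2.minAreaRect((P*1000).astype(np.float32))
    if wh[0]<wh[1]: wh=wh[::-1];a+=90
    return np.round(c,1),np.round(wh,1),round((a+90)%180-90,1)
E
python3 - <<'E'
from h import *
for n in('top','scene'):
    p=cv2.imread(f'pics/{n}0.png');m=viewer.camera_model(n);D=np.load(f'pics/{n}0.npy')
    for c in HSV:
        for k in blobs(p,c,60):
            u=cen(k);z=0.012 if cv2.contourArea(k)>700 else .015
            o,d=ray(m,u);w=o+d[0]*D[int(u[1]),int(u[0])]
            print(n,c,u.round(1),cv2.contourArea(k),*rect(m,k,z),'depthpt',w.round(3))
p=cv2.imread('pics/top0.png')
t=[cv2.resize(p[180:300,130:220],None,fx=4,fy=4),cv2.resize(p[180:300,300:390],None,fx=4,fy=4)]
cv2.imwrite('pics/crop.png',np.hstack(t))
E
```

```text
top red [316.2 266.6] 183.0 [ 402.1 -134.1] [94.5 22.9] -16.5 depthpt [ 0.402 -0.134  0.022]
top red [268.5 201.6] 1884.0 [597.2   7.2] [238.9  78. ] -3.7 depthpt [0.597 0.008 0.008]
top blue [221.7 222.8] 1649.5 [535.2 148.8] [206.4  75.3] 1.1 depthpt [0.532 0.149 0.009]
top orange [413.5 248.6] 1440.0 [ 456.8 -423.7] [168.9  78.4] -0.2 depthpt [ 0.456 -0.426  0.005]
scene red [287.6 275.3] 105.0 [ 422.1 -137.6] [63.5 23.8] -13.4 depthpt [ 0.412 -0.141  0.026]
scene red [292.1 207.7] 779.0 [626.6   5.3] [183.9  77.5] -3.7 depthpt [0.635 0.003 0.006]
scene blue [219.9 224.8] 76.5 [450.4 135.8] [54.7 35.2] -86.1 depthpt [0.454 0.132 0.007]
scene blue [230.1 213.5] 146.5 [499.8 140.1] [61.8 45. ] -86.3 depthpt [0.508 0.141 0.004]
scene blue [241.9 201.8] 143.5 [555.1 140.1] [62.2 49.1] -89.3 depthpt [0.568 0.146 0.003]
scene orange [398.4 326.4] 2247.5 [ 458.2 -426.6] [175.1  78.5] -0.6 depthpt [ 0.457 -0.427  0.003]
scene orange [349.1 288.8] 126.0 [ 476.4 -283.7] [61.6 22.7] 16.6 depthpt [ 0.468 -0.287  0.025]
scene orange [325.3 129.8] 61.0 [1045.1  142.7] [87.8 26. ] 32.5 depthpt [0.858 0.035 0.151]
scene orange [121.9  91. ] 180.0 [ 790.5 1026.4] [223.  41.] 83.9 depthpt [0.778 0.99  0.025]
```

View pics/crop.png

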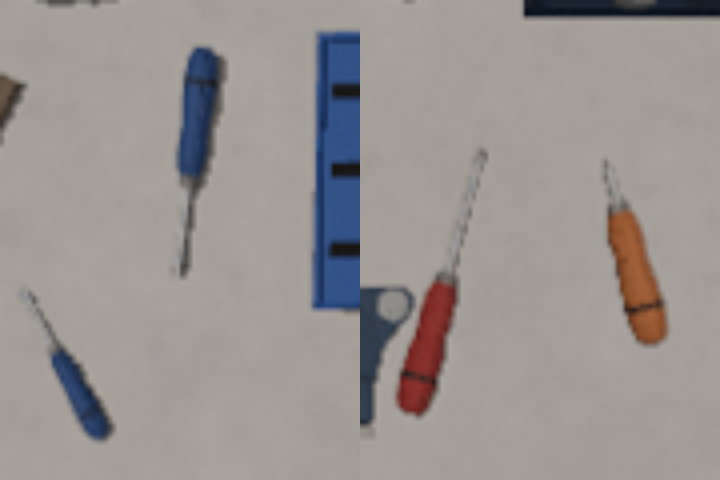

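The crop shows the big blue driver (handle about 33 px long) with its handle up at (179,209) and tip at (176,248). The small one at (147,271) is the look-alike. The red handle (318,266) lies beside the vise base, whose corner is at about (312,256). Next I'll loosen the handle masks, triangulate, and map the vise's height.

```bash
sed -i "s/^HSV=.*/HSV={'red':[((0,120,60),(6,255,255)),((172,120,60),(180,255,255))],'blue':[((100,110,50),(120,255,255))],'orange':[((7,130,90),(17,255,255))]}/" h.py
python3 - <<'E'
from h import *
P={n:cv2.imread(f'pics/{n}0.png') for n in('top','scene')};M={n:viewer.camera_model(n) for n in P}
def near(n,c,u,amin=40): return min(blobs(P[n],c,amin),key=lambda k:np.linalg.norm(cen(k)-u))
for c,u,v in(('red',(316,266),(287,277)),('blue',(179,209),(212,183)),('orange',(368,249),(348,290)),
  ('red',(268,201),(292,207)),('blue',(222,223),(233,208)),('orange',(413,248),(398,326))):
    a,b=near('top',c,u),near('scene',c,v)
    X,e=tri(M['top'],cen(a),M['scene'],cen(b))
    z=.014 if cv2.contourArea(a)<700 else .012
    print(c,cen(a).round(1),cen(b).round(1),cv2.contourArea(a),cv2.contourArea(b),'tri',X.round(4),round(e,4),*rect(M['top'],a,z),*rect(M['scene'],b,z)[:2])
# height map around the vise
D=np.load('pics/top0.npy');m=M['top']
v,u=np.mgrid[0:420,0:560];o,d=ray(m,np.c_[u.ravel(),v.ravel()]);W=o+d*D.ravel()[:,None]
W=W[D.ravel()>0]
for x in np.arange(.24,.78,.03):
    print('%.2f'%x,[ (lambda q:int(1000*q[:,2].max()) if len(q) else -1)(W[(abs(W[:,0]-x)<.015)&(abs(W[:,1]-y)<.015)]) for y in np.arange(.12,-.25,-.03)])
# chisel etc
E
```

```text
red [316.3 267. ] [288.6 275.7] 208.5 175.5 tri [ 0.4061 -0.1393  0.0279] 0.0154 [ 402.2 -134.4] [95.8 24.9] -14.8 [ 421.4 -138.5] [69.2 26.5]
blue [178.7 207.5] [233.5 207.9] 153.0 1002.5 tri [ 0.6228  0.2958 -0.1502] 0.0689 [577.8 277.6] [94.4 21.4] -2.4 [534.7 146.5] [205.8  78.3]
orange [368.4 248.8] [349.7 288.8] 204.0 175.0 tri [ 0.4565 -0.2885  0.0378] 0.0093 [ 454.1 -290.2] [96.8 25.3] 12.7 [ 477.3 -286.2] [67.9 25.8]
red [268.6 201.6] [291.7 206.8] 1904.0 981.5 tri [ 0.6006 -0.0035  0.0383] 0.0264 [597.4   7. ] [239.4  78.7] -3.7 [603.9   4.6] [233.1  83.6]
blue [221.8 222. ] [233.5 207.9] 1704.5 1002.5 tri [0.5345 0.1502 0.0016] 0.0018 [535.3 147.9] [205.8  79. ] 0.6 [536.1 148. ] [206.3  78.5]
orange [413.7 248.8] [398.2 326.8] 1491.0 2341.0 tri [ 0.4555 -0.4268  0.0044] 0.0001 [ 455.7 -424.3] [171.6  80.1] -0.6 [ 456.  -426.7] [180.3  80. ]
0.24 [-1, -1, -1, -1, -1, 97, 98, -1, -1, -1, -1, -1, -1]
0.27 [-1, -1, -1, -1, 135, 137, 133, 131, -1, -1, -1, -1, -1]
0.30 [5, 6, 61, 5, 135, 136, 135, 135, 5, 7, 6, 6, 6]
0.33 [5, 6, 60, 46, 134, 135, 134, 134, 6, 5, 7, 7, 6]
0.36 [7, 5, 5, 46, 134, 136, 134, 135, 31, 27, 6, 5, 6]
0.39 [5, 6, 6, 44, 133, 134, 134, 132, 31, 29, 5, 7, 6]
0.42 [16, 5, 6, 25, 108, 122, 123, 40, 27, 28, 6, 7, 6]
0.45 [17, 6, 5, 26, 105, 116, 117, 35, 24, 24, 6, 6, 5]
0.48 [16, 7, 15, 15, 98, 119, 116, 6, 6, 17, 7, 7, 4]
0.51 [17, 5, 15, 11, 9, 14, 6, 6, 6, 15, 15, 7, 7]
0.54 [17, 8, 16, 10, 12, 15, 6, 7, 7, 5, 15, 9, 5]
0.57 [17, 4, 17, 12, 12, 15, 5, 6, 6, 6, 5, 6, 7]
0.60 [16, 5, 14, 15, 10, 17, 5, 6, 6, 6, 6, 5, 5]
0.63 [16, 7, 6, 16, 10, 15, 7, 6, 5, 6, 6, 7, 6]
0.66 [7, 5, 5, 14, 13, 18, 5, 6, 22, 18, 6, 176, 176]
0.69 [6, 6, 7, 15, 16, 17, 6, 24, 25, 23, 5, 182, 183]
0.72 [6, 7, 7, 16, 16, 16, 5, 22, 23, 20, 6, 182, 183]
0.75 [16, 15, 14, 4, 6, 7, 4, 7, 6, 5, 7, 182, 183]
0.78 [5, 6, 4, 7, 5, 6, 7, 6, 6, 5, 5, 183, 181]
```

Call:
{"method": "drive_tool", "body": {"rows": [-0.88,-0.41,0,0,85,-0.88,-0.41,0,0,85,-0.88,-0.41,0,0,85,-0.88,-0.41,0,0,85,-0.88,-0.41,0,0,85]}}

```text
t: 0.72
position: [0.3854, 0.4461, 0.2309]
orientation: [-0.0, 0.163, 0.987, -0.0]
force: [0.1, 0.3, 0.4]
opening: 0.0852
finger_force: 0.0
```

Call:
{"method": "drive_tool", "body": {"rows": [-0.88,-0.41,0,0,85,-0.88,-0.41,0,0,85,-0.88,-0.41,0,0,85,0,0,0,-1,85,0,0,0,-1,85]}}

```text
t: 1.35
position: [0.4901, 0.3458, 0.2307]
orientation: [-0.0, 0.058, 0.998, -0.0]
force: [-0.3, 0.3, -0.1]
opening: 0.0853
finger_force: 0.0
```

```bash
cat >> h.py <<'E'
from scipy.spatial.transform import Rotation as Ro
def pose():
    s=get_state();w,x,y,z=s['orientation'];return s,np.array(s['position']),Ro.from_quat([x,y,z,w]).as_matrix()
def go(T,ang=None):
    """shift to TCP target T in the tool's axes (units), and turn (units) to lay tool x along ang deg"""
    s,p,R=pose();r=R.T@(np.array(T)-p)/.05
    phi=np.degrees(np.arctan2(R[1,0],R[0,0]))
    tn=None if ang is None else -(((ang-phi)+90)%180-90)/6
    print('t',round(float(s['t']),2),'p',p.round(4),'phi',phi.round(1),'zax',R[:,2].round(3),'J7',round(float(s['joints'][6]),2),'shift',r.round(2),'turn',None if tn is None else round(tn,2))
def snap(n,name):
    m=viewer.camera_model(n);p,d=viewer.capture(n);cv2.imwrite(f'pics/{name}.png',p);np.savez(f'pics/{name}.npz',d=d,mtx=m['mtx'],R=m['R'],t=m['t']);return p,d,m
E
python3 - <<'E'
from h import *
go([.56,.277,.231],-2.4)
p,d,m=snap('wrist','w1')
print((-m['R'].T@m['t']).round(3),m['R'].round(2).tolist())
for k in blobs(p,'blue',200): print(cen(k).round(1),cv2.contourArea(k),*rect(m,k,.014))
# vise edges
M=viewer.camera_model('top');D=np.load('pics/top0.npy')
v,u=np.mgrid[0:420,0:560];o,dd=ray(M,np.c_[u.ravel(),v.ravel()]);W=o+dd*D.ravel()[:,None]
for h in(.04,.07,.1):
  for x in np.arange(.30,.52,.02):
    q=W[(W[:,2]>h)&(abs(W[:,0]-x)<.01)&(abs(W[:,1])<.2)]
    if len(q):print(h,'%.2f'%x,q[:,1].min().round(3),end='; ')
E
```

```text
t 1.35 p [0.4901 0.3458 0.2307] phi 173.3 zax [-0.001 -0.001 -1.   ] J7 0.82 shift [-1.55 -1.2  -0.01] turn -0.72
[0.42  0.355 0.372] [[0.11, 0.99, 0.0], [0.95, -0.11, 0.28], [0.28, -0.03, -0.96]]
[234.9 243.8] 747.5 [568.8 282.6] [73.5 21.9] -6.6
[123.  210.3] 8351.0 [530.3 154.6] [194.9  81.6] 0.7
[281.8  71.9] 591.0 [377.6 364.1] [50.8 15.5] 32.6
[262.5  44.9] 202.0 [347.7 345.3] [16.8 15.5] 34.9
0.04 0.30 -0.09; 0.04 0.32 -0.059; 0.04 0.34 -0.09; 0.04 0.36 -0.09; 0.04 0.38 -0.09; 0.04 0.40 -0.077; 0.04 0.42 -0.07; 0.04 0.44 -0.07; 0.04 0.46 -0.07; 0.04 0.48 -0.07; 0.07 0.30 -0.09; 0.07 0.32 -0.059; 0.07 0.34 -0.09; 0.07 0.36 -0.09; 0.07 0.38 -0.09; 0.07 0.40 -0.07; 0.07 0.42 -0.07; 0.07 0.44 -0.07; 0.07 0.46 -0.07; 0.07 0.48 -0.07; 0.1 0.30 -0.09; 0.1 0.34 -0.09; 0.1 0.36 -0.09; 0.1 0.38 -0.09; 0.1 0.40 -0.067; 0.1 0.42 -0.067; 0.1 0.44 -0.067; 0.1 0.46 -0.067; 0.1 0.48 -0.064;
```

View pics/w1.png

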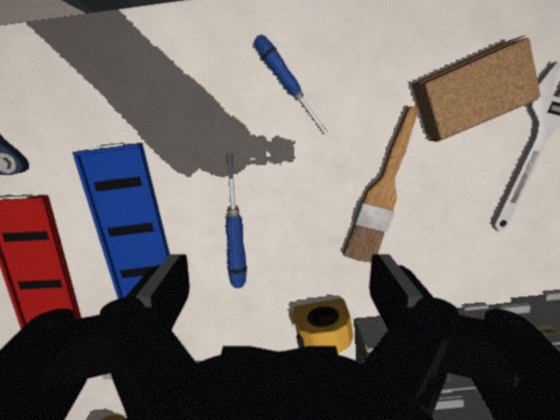

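Wrist view: the large blue driver's handle is at (235,243) with its tip at (230,155). The small one is at (282,72), the blue tray at (120,215) and the tape at (322,322). I'll move closer for a second wrist view.

Call:
{"method": "drive_tool", "body": {"rows": [-0.2,-0.6,0.4,-0.7,60,-0.2,-0.6,0.4,0,60,0,0,0,0,60,0,0,0,0,60,0,0,0,0,60]}}

```text
t: 2.02
position: [0.5045, 0.2872, 0.192]
orientation: [0.0, 0.022, 1.0, 0.001]
force: [-0.8, 0.2, 0.6]
opening: 0.0596
finger_force: 0.0
```

```bash
cat >> h.py <<'E'
def ends(k,dim=0):
    """the two ends of the blob's centre line, pixels, lower first, plus centre"""
    (c,wh,a)=cv2.minAreaRect(k);a=np.radians(a if wh[0]>wh[1] else a+90);v=np.array([np.cos(a),np.sin(a)])*max(wh)/2
    e=[np.array(c)-v,np.array(c)+v];return np.array(sorted(e,key=lambda q:q[1])+[np.array(c)])
def closed(p,c,amin):
    m=cv2.morphologyEx(mask(p,c),cv2.MORPH_CLOSE,np.ones((9,9),np.uint8))
    return [k for k in cv2.findContours(m,cv2.RETR_EXTERNAL,cv2.CHAIN_APPROX_NONE)[0] if cv2.contourArea(k)>amin]
def load(name):
    z=np.load(f'pics/{name}.npz');return cv2.imread(f'pics/{name}.png'),{q:z[q] for q in('mtx','R','t')}
def near(p,c,u,amin=150): return min(closed(p,c,amin),key=lambda k:np.linalg.norm(cen(k)-u))
def pix(m,X):
    q=m['mtx']@(m['R']@np.array(X)+m['t']);return q[:2]/q[2]
E
python3 - <<'E'
from h import *
p2,_,m2=snap('wrist','w2');p1,m1=load('w1')
for X in ([.578,.278,.014],[.535,.148,.012]):
    a,b=near(p1,'blue',pix(m1,X)),near(p2,'blue',pix(m2,X))
    A,B=ends(a),ends(b)
    for i in range(3): print(A[i].round(1),B[i].round(1),[q.round(4) for q in tri(m1,A[i],m2,B[i])],plane(m2,B[i],.014).round(4))
    print(rect(m1,a,.014),rect(m2,b,.014))
go([.57,.277,.1],-3)
E
```

```text
[232.3 215.6] [274.9 208.1] [array([0.5341, 0.2827, 0.0054]), np.float64(0.0001)] [[0.5315 0.2829 0.014 ]]
[238.2 286.9] [272.9 288. ] [array([0.6318, 0.2759, 0.0104]), np.float64(0.0003)] [[0.6295 0.2761 0.014 ]]
[235.3 251.3] [273.9 248.1] [array([0.5815, 0.2794, 0.0079]), np.float64(0.0003)] [[0.5786 0.2796 0.014 ]]
(array([581.1, 281.2]), array([98.3, 21.9]), -6.6) (array([580.4, 279.3]), array([98.2, 21.9]), -3.5)
[104.9 142.4] [139.2 114.6] [array([0.4279, 0.1479, 0.0044]), np.float64(0.0008)] [[0.4284 0.1522 0.014 ]]
[150.5 288.7] [175.3 294.9] [array([0.6   , 0.1819, 0.0587]), np.float64(0.0107)] [[0.6337 0.1603 0.014 ]]
[127.7 215.5] [157.3 204.8] [array([0.5196, 0.1562, 0.0135]), np.float64(0.0055)] [[0.5223 0.1559 0.014 ]]
(array([530.3, 154.6]), array([194.9,  81.6]), 0.7) (array([537. , 153.7]), array([207.7,  80.7]), 0.7)
t 2.08 p [0.5046 0.287  0.192 ] phi 177.5 zax [ 0.001  0.001 -1.   ] J7 0.99 shift [-1.31 -0.14  1.84] turn 0.09
```

View pics/w2.png

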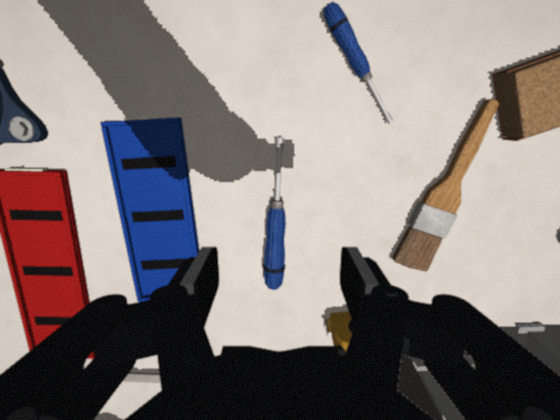

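The second wrist view confirms it: handle from (275,208) to (273,288), centred between the fingers. Its centre is at about (0.581, 0.279), z about 0.01, axis -3.8°. Now I go down on it.

Call:
{"method": "drive_tool", "body": {"rows": [-0.75,-0.04,0.5,0.2,60,-0.76,-0.04,0.5,0,60,0,0,0.9,0,60,0,0,0.9,0,60,0,0,0.3,0,60]}}

```text
t: 2.7
position: [0.5778, 0.2773, 0.0333]
orientation: [-0.002, 0.032, 0.999, -0.001]
force: [0.6, 0.1, 0.1]
opening: 0.0603
finger_force: 0.0
```

```bash
python3 - <<'E'
from h import *
go([.580,.2795,.003],-3.8)
p,_,m=snap('wrist','w3')
E
```

```text
t 2.7 p [0.5778 0.2773 0.0333] phi 176.3 zax [-0.005 -0.002 -1.   ] J7 1.09 shift [-0.04  0.05  0.61] turn 0.01
```

View pics/w3.png

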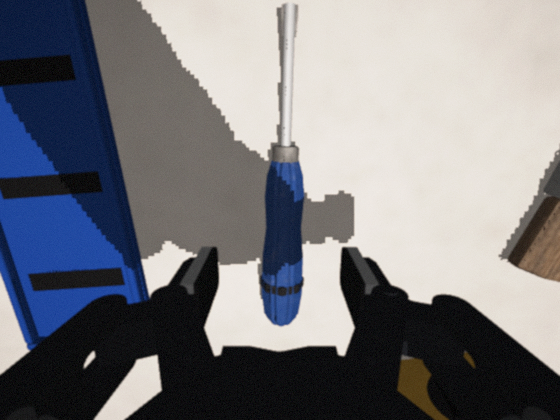

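The handle sits centred between the fingers (283,240). I descend and close.

Call:
{"method": "drive_tool", "body": {"rows": [0,0.03,0.3,0,60,0,0,0.3,0,60,0,0,0,0,15,0,0,0,0,10,0,0,0,0,10], "force": 60}}

```text
t: 3.38
position: [0.5807, 0.2791, 0.0074]
orientation: [0.001, 0.033, 0.999, 0.001]
force: [-0.1, 0.1, 1.5]
opening: 0.0205
finger_force: 59.4
```

Call:
{"method": "drive_tool", "body": {"rows": [0,0,0,0,10,0,0,0,0,10,0,0,-0.4,0,10,0,0,-0.8,0,10,0,0,0,0,10]}}

```text
t: 4.0
position: [0.5827, 0.2799, 0.0711]
orientation: [0.003, 0.033, 0.999, 0.002]
force: [0.6, -0.2, -0.2]
opening: 0.0201
finger_force: 59.3
```

```bash
python3 - <<'E'
from h import *
p,_,m=snap('wrist','w4')
t,_,M=snap('top','t4')
a=near(t,'blue',(222,222),500);print(rect(M,a,.012))
k=near(p,'blue',pix(m,pose()[1]));print(ends(k).round(1))
s,P,R=pose();z=P[2]+.019
print('handle in tool',((plane(m,ends(k),z)-P)@R).round(4))
go([.535,.148,.06],1)
print(get_state()['opening'],s['force'])
E
```

```text
(array([535.3, 147.9]), array([205.8,  79. ]), 0.6)
[[283.1 164.5]
 [276.5 351.1]
 [279.8 257.8]]
handle in tool [[ 0.0483  0.0036 -0.019 ]
 [-0.0449  0.0009 -0.019 ]
 [ 0.0061  0.0024 -0.019 ]]
t 4.1 p [0.5802 0.2788 0.0673] phi 176.2 zax [ 0.001  0.001 -1.   ] J7 1.08 shift [ 0.73 -2.67  0.14] turn -0.8
0.020124219222677403 [ 0.557238    0.40461211 -1.67928649]
```

View pics/w4.png

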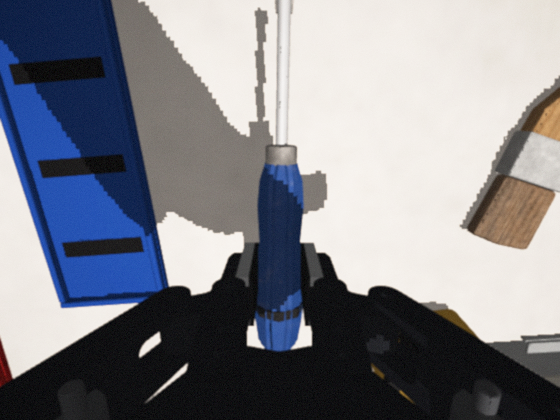

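Held firmly, with the handle centre at the pads. Carrying it to the blue tray (centre 0.535, 0.148, 0.6°); the grip point goes 37 mm towards +x of the centre.

Call:
{"method": "drive_tool", "body": {"rows": [0,-0.87,0,0,10,0,-0.87,0,0,10,0,-0.86,0,0,10,0,0,0,-0.73,10,0,0,0,0,10]}}

```text
t: 4.72
position: [0.5706, 0.1484, 0.0654]
orientation: [-0.001, -0.004, 1.0, -0.0]
force: [-0.2, 1.2, -0.2]
opening: 0.0206
finger_force: 59.2
```

```bash
python3 - <<'E'
from h import *
p,_,m=snap('wrist','w5')
go([.572,.149,.012],.6)
E
```

```text
t 4.78 p [0.5707 0.1492 0.0655] phi -179.5 zax [-0.002 -0.    -1.   ] J7 1.35 shift [-0.03 -0.    1.07] turn -0.01
```

View pics/w5.png

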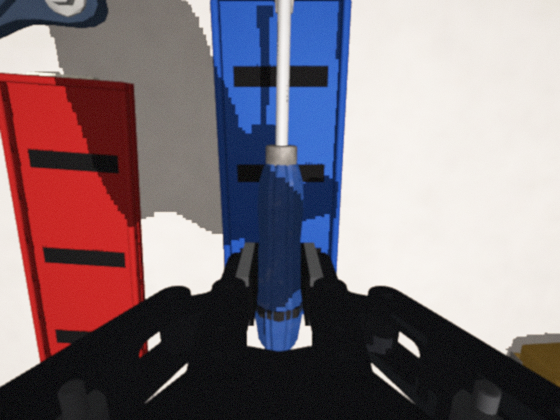

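It is centred over the tray with the shaft parallel to it. Lowering and releasing.

Call:
{"method": "drive_tool", "body": {"rows": [0,0,0.4,0,10,0,0,0.35,0,10,0,0,0.2,0,10,0,0,0.1,0,10,0,0,0,0,10]}}

```text
t: 5.4
position: [0.5714, 0.149, 0.0136]
orientation: [-0.0, -0.005, 1.0, -0.0]
force: [0.2, 0.0, 0.2]
opening: 0.0207
finger_force: 59.2
```

Call:
{"method": "drive_tool", "body": {"rows": [0,0,0,0,38,0,0,0,0,38,0,0,0,0,38,0,0,-0.4,0,38,0,0,-0.9,0,38]}}

```text
t: 6.02
position: [0.57, 0.1486, 0.0788]
orientation: [-0.002, -0.005, 1.0, -0.001]
force: [0.7, 0.4, 0.2]
opening: 0.0381
finger_force: 0.0
```

```bash
python3 - <<'E'
from h import *
go([.61,-.06,.23],-15)
E
```

```text
t 6.03 p [0.57   0.1486 0.0788] phi -179.4 zax [-0.004 -0.001 -1.   ] J7 1.34 shift [-0.75 -4.18 -3.02] turn 2.6
```

Call:
{"method": "drive_tool", "body": {"rows": [0,-0.3,-0.95,0,38,0,-0.5,-0.95,0,38,0.2,-0.8,-0.9,0,38,0.3,-0.9,-0.4,0,38,0.3,-0.9,0,0,38]}}

```text
t: 6.65
position: [0.5342, -0.023, 0.243]
orientation: [0.003, -0.005, 1.0, 0.0]
force: [0.5, -0.5, 0.1]
opening: 0.0381
finger_force: 0.0
```

Call:
{"method": "drive_tool", "body": {"rows": [0.3,-0.9,0,0,50,0.3,-0.9,0,0,50,0.4,-0.78,0,0,50,0,0,0,1,50,0,0,0,1,50]}}

```text
t: 7.28
position: [0.4843, -0.1518, 0.2405]
orientation: [0.001, 0.102, 0.995, 0.0]
force: [0.8, -0.2, 0.9]
opening: 0.0501
finger_force: 0.0
```

```bash
python3 - <<'E'
from h import *
p,_,m=snap('wrist','w6');t,_,M=snap('top','t6');sc,_,S=snap('scene','s6')
go([.48,-.15,.19],-15)
for c,X in(('red',[.402,-.134,.015]),('red',[.597,.007,.012])):
    for n,q,mm in(('w',p,m),('t',t,M),('s',sc,S)):
        k=near(q,c,pix(mm,X),100);print(n,cen(k).round(1),*rect(mm,k,X[2]),plane(mm,ends(k),X[2]).round(3).tolist())
print('blue in tray',[(*rect(M,k,.02),cen(k).round(0)) for k in closed(t,'blue',100)])
E
```

```text
t 7.42 p [ 0.4847 -0.1511  0.2401] phi 168.7 zax [ 0.002  0.    -1.   ] J7 1.63 shift [0.1 0.  1. ] turn 0.61
w [279.5 101.1] [ 404.9 -133.9] [97.5 25.6] -16.5 [[0.358, -0.12, 0.015], [0.452, -0.148, 0.015], [0.403, -0.133, 0.015]]
t [314.3 269.1] [ 402.5 -129.8] [92.9 16.9] -13.7 [[0.448, -0.141, 0.015], [0.357, -0.119, 0.015], [0.402, -0.13, 0.015]]
s [282.9 279.2] [ 404.1 -134.3] [95.5 28.7] -15.5 [[0.451, -0.147, 0.015], [0.358, -0.122, 0.015], [0.403, -0.134, 0.015]]
w [417.8 225.3] [586.1   7.5] [216.7  81.6] -3.5 [[0.474, 0.016, 0.012], [0.694, -0.002, 0.012], [0.576, 0.007, 0.012]]
t [268.6 201.6] [597.4   7. ] [239.4  78.7] -3.7 [[0.717, -0.001, 0.012], [0.478, 0.015, 0.012], [0.595, 0.007, 0.012]]
s [290.8 207.6] [603.6   4.7] [232.8  83.9] -4.0 [[0.725, -0.007, 0.012], [0.476, 0.014, 0.012], [0.594, 0.004, 0.012]]
blue in tray [(array([534.4, 146.6]), array([204.4,  78.4]), 0.6, array([222., 222.])), (array([ 778.9, -469. ]), array([484.3, 240.8]), -90.0, array([424., 141.]))]
```

View pics/w6.png

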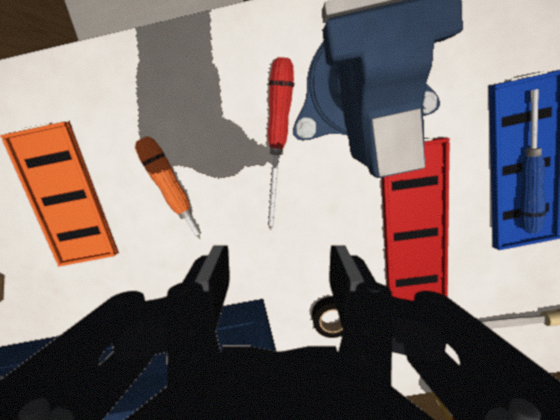

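The blue driver lies inside its tray at (535,165). The red handle (280,102) lies free, but the vise's bolt ear at (307,127) is close beside it on the left. The orange driver is at (165,180). I'll check the ear's extent relative to the red driver's axis.

```bash
python3 - <<'E'
from h import *
z=np.load('pics/w6.npz');D=z['d'];m={q:z[q] for q in('mtx','R','t')}
v,u=np.mgrid[0:240,240:420];u=u.ravel();v=v.ravel()
o,d=ray(m,np.c_[u,v]);W=o+d*D[v,u][:,None];W=W[D[v,u]>0]
a=np.radians(-16.5);ax=-np.array([np.cos(a),np.sin(a)]);n=np.array([-np.sin(a),np.cos(a)])
C=np.array([.405,-.134]);q=(W[:,:2]-C);y=q@ax+.053;s=q@n
print('n (left side)',n)
for yy in np.arange(-.03,.11,.01):
    r=[]
    for ss in np.arange(-.02,.1,.008):
        k=(abs(y-yy)<.005)&(abs(s-ss)<.004);r.append(int(1000*np.percentile(W[k,2],90)) if k.sum()>2 else -1)
    print('%.2f'%yy,r)
E
```

```text
n (left side) [0.28401534 0.95881973]
-0.03 [0, 0, 11, 11, 0, 0, 0, 0, 0, 0, 0, 0, 0, 0, 0]
-0.02 [0, 0, 11, 12, 0, 0, 0, 0, 0, 0, 0, 0, 0, 0, 0]
-0.01 [0, 0, 11, 12, 0, 0, 0, 0, 0, 0, 0, 0, 0, 0, 0]
0.00 [0, 0, 17, 18, 0, 0, 0, 0, 0, 0, 0, 0, 0, 95, 110]
0.01 [0, 15, 21, 20, 15, 0, 0, 0, 0, 0, 0, 0, 86, 104, 111]
0.02 [0, 17, 22, 22, 18, 12, 15, 15, 13, 12, 0, 0, 95, 107, 111]
0.03 [0, 18, 23, 22, 18, 14, 20, 20, 14, 13, 13, 65, 101, 110, 111]
0.04 [0, 17, 22, 22, 18, 12, 18, 18, 13, 31, 32, 88, 105, 111, 111]
0.05 [0, 19, 23, 23, 19, 0, 13, 13, 31, 32, 33, 100, 107, 110, 110]
0.06 [0, 21, 25, 25, 21, 0, 13, 28, 32, 33, 81, 112, 112, 111, 109]
0.07 [0, 22, 25, 25, 22, 0, 12, 32, 33, 39, 103, 122, 121, 119, 116]
0.08 [0, 22, 26, 26, 22, 0, 13, 32, 32, 45, 123, 126, 126, 125, 124]
0.09 [0, 21, 25, 25, 21, 0, 14, 126, 127, 126, 127, 127, 127, 127, 126]
0.10 [0, 18, 24, 24, 17, 0, 122, 127, 127, 127, 127, 127, 127, 127, 127]
0.11 [0, 0, 0, 0, 0, 0, 125, 127, 127, 127, 127, 127, 127, 127, 127]
```

The vise's base (13 mm high) and bolt (20 mm) leave no room for a finger beside the handle for y > 15 mm. I'll grip at its front end (y about 5 mm), lift it clear, and re-grip in the open if it droops.

Call:
{"method": "drive_tool", "body": {"rows": [0.34,-0.04,0.5,0,36,0.33,-0.03,0.7,0,36,0,0,0.8,0.86,36,0,0,0.8,0,36,0,0,0.7,0,36], "force": 90}}

```text
t: 8.05
position: [0.4512, -0.1475, 0.0632]
orientation: [0.0, 0.143, 0.99, 0.0]
force: [0.4, 0.7, -0.5]
opening: 0.0361
finger_force: 0.0
```

```bash
python3 - <<'E'
from h import *
p,_,m=snap('wrist','w7')
go([.451,-.1477,.003],-16.5)
k=near(p,'red',pix(m,[.405,-.134,.015]));print(*rect(m,k,.015),plane(m,ends(k),.015).round(4).tolist())
E
```

```text
t 8.1 p [ 0.4479 -0.1468  0.0591] phi 163.6 zax [-0.007  0.001 -1.   ] J7 1.6 shift [-0.07  0.    1.12] turn 0.02
[ 405.4 -134. ] [98.8 26.6] -16.3 [[0.358, -0.1201, 0.015], [0.4528, -0.148, 0.015], [0.4019, -0.133, 0.015]]
```

View pics/w7.png

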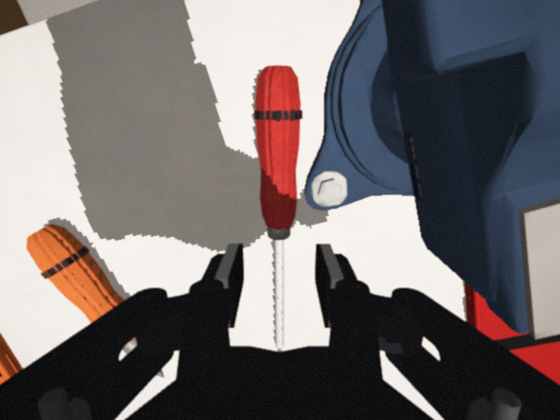

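The handle's front end (278,228) lies just ahead of the pads and clear of the bolt at (328,188). Going down.

Call:
{"method": "drive_tool", "body": {"rows": [-0.02,0,0.4,0,36,0,0,0.4,0,36,0,0,0.32,0,36,0,0,0,0,36,0,0,0,0,5]}}

```text
t: 8.72
position: [0.4527, -0.1482, 0.0086]
orientation: [0.001, 0.144, 0.99, -0.0]
force: [-1.2, -0.5, 2.2]
opening: 0.0194
finger_force: 32.5
```

Call:
{"method": "drive_tool", "body": {"rows": [0,0,0,0,5,0,0,0,0,5,0,0,0,0,5,0,0,0,0,5,0,0,-0.3,0,5]}}

```text
t: 9.35
position: [0.4511, -0.1477, 0.0225]
orientation: [-0.001, 0.144, 0.99, 0.0]
force: [-0.2, 0.8, -0.7]
opening: 0.015
finger_force: 87.7
```

Call:
{"method": "drive_tool", "body": {"rows": [0,0,-0.5,0,5,0,0,-0.5,0,5,-0.5,0,-0.5,0,5,-0.5,0,0,0,5,0,0,0,0,5]}}

```text
t: 9.98
position: [0.5015, -0.1625, 0.0989]
orientation: [0.001, 0.144, 0.99, -0.0]
force: [-0.7, 0.0, -0.8]
opening: 0.0154
finger_force: 87.8
```

```bash
python3 - <<'E'
from h import *
p,_,m=snap('wrist','w8');s,_,_=snap('scene','s8')
cv2.imwrite('pics/w8s.png',np.hstack([cv2.resize(p,(400,300)),cv2.resize(s[180:330,200:400],(400,300))]))
go([.55,-.14,.1],-16.5)
E
```

```text
t 10.07 p [ 0.4992 -0.1621  0.0977] phi 163.4 zax [-0.001  0.    -1.   ] J7 1.63 shift [-0.85  0.71 -0.05] turn -0.01
```

View pics/w8s.png

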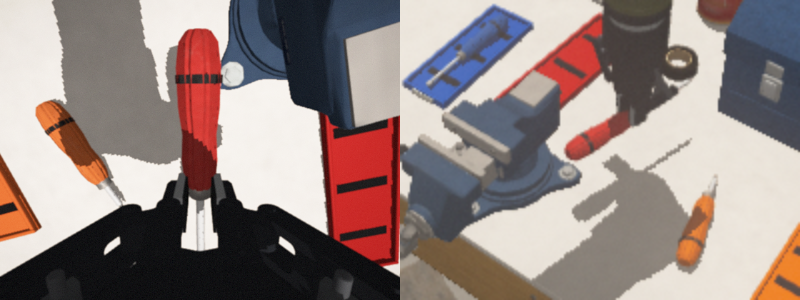

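The driver is held at the neck (210,190 in the left half) with the handle straight back. The vise jaw overhangs near the red tray's near end, so I'll measure that clearance and the handle's droop.

```bash
python3 - <<'E'
from h import *
for n in('w6','w8','t6','s6'):
    z=np.load(f'pics/{n}.npz');D=z['d'];m={q:z[q] for q in('mtx','R','t')}
    v,u=np.where(D>0);o,d=ray(m,np.c_[u,v]);W=o+d*D[v,u][:,None]
    for y0 in(-.06,-.04,-.02,0,.02,.04):
        q=W[(abs(W[:,1]-y0)<.01)&(W[:,2]>.025)&(W[:,2]<.16)&(W[:,0]>.42)&(W[:,0]<.56)]
        if len(q):print(n,y0,np.percentile(q[:,0],[90,99.5]).round(3),q[q[:,0]>.48][:,2].min().round(3) if (q[:,0]>.48).any() else '')
# droop: depth of red pixels along the handle in hand
z=np.load('pics/w8.npz');p,m=load('w8');D=z['d'];k=closed(p,'red',100)
s,P,R=pose();kk=min(k,key=lambda c:np.linalg.norm(cen(c)-(278,150)))
e=ends(kk)
for f in np.linspace(.05,.9,7):
    u=e[0]+f*(e[1]-e[0]);o,d=ray(m,u);X=o+d[0]*D[int(u[1]),int(u[0])];print(((X-P)@R).round(4))
E
```

```text
w6 -0.06 [0.477 0.487] 0.089
w6 -0.04 [0.479 0.488] 0.101
w6 -0.02 [0.478 0.488] 0.101
w8 -0.06 [0.476 0.486] 0.089
w8 -0.04 [0.477 0.485] 0.101
w8 -0.02 [0.433 0.434] 
t6 -0.06 [0.475 0.483] 0.105
t6 -0.04 [0.477 0.483] 0.105
t6 -0.02 [0.474 0.483] 0.103
t6 0 [0.434 0.438] 
t6 0.02 [0.436 0.436] 
t6 0.04 [0.43 0.43] 
s6 -0.06 [0.477 0.486] 0.097
s6 -0.04 [0.479 0.486] 0.111
s6 -0.02 [0.478 0.485] 0.112
[ 0.0915  0.0003 -0.0133]
[ 0.0798  0.0003 -0.016 ]
[ 0.068   0.0003 -0.017 ]
[ 0.0553  0.0003 -0.0148]
[ 0.0417  0.0003 -0.0136]
[ 0.0273  0.0003 -0.0133]
[ 0.012   0.0003 -0.0133]
```

No droop. The vise edge ends at x = 0.487, and only at y < -0.01. I raise it above the vise, turn to -3.7° and carry it over the red tray.

Call:
{"method": "drive_tool", "body": {"rows": [0,0,-0.6,-0.8,5,0,0,-0.6,-0.8,5,0,0,0,-0.53,5,-0.43,0.88,0,0,5,-0.43,0.88,0,0,5]}}

```text
t: 10.7
position: [0.5479, -0.0768, 0.1579]
orientation: [-0.0, 0.034, 0.999, 0.0]
force: [-0.1, 0.1, -1.6]
opening: 0.0152
finger_force: 88.0
```

Call:
{"method": "drive_tool", "body": {"rows": [-0.43,0.88,0,0,5,-0.42,0.86,0,0,5,0,0,0.6,0,5,0,0,0.6,0,5,0,0,0,0,5]}}

```text
t: 11.32
position: [0.5935, 0.0067, 0.0951]
orientation: [-0.003, 0.033, 0.999, -0.0]
force: [-1.0, 0.2, -1.3]
opening: 0.0152
finger_force: 88.0
```

```bash
python3 - <<'E'
from h import *
p,_,m=snap('wrist','w9');snap('scene','s9')
go([.597,.007,.011],-3.7)
E
```

```text
t 11.43 p [0.5965 0.0065 0.0985] phi 176.2 zax [-0.  0. -1.] J7 1.54 shift [-0.01  0.01  1.75] turn -0.02
```

View pics/w9.png

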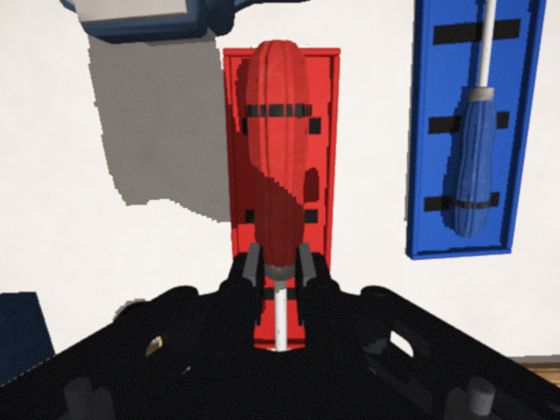

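It is centred over the red tray (driver column 280, tray 228–338), and the blue one is lying well in its tray. Lowering.

Call:
{"method": "drive_tool", "body": {"rows": [0,0,0.6,0,5,0,0,0.5,0,5,0,0,0.35,0,5,0,0,0.2,0,5,0,0,0,0,5]}}

```text
t: 12.05
position: [0.5969, 0.0067, 0.0154]
orientation: [-0.0, 0.033, 0.999, 0.0]
force: [-0.7, 0.1, -1.0]
opening: 0.0153
finger_force: 88.0
```

Call:
{"method": "drive_tool", "body": {"rows": [0,0,0.06,0,5,0,0,0,0,20,0,0,0,0,34,0,0,0,0,34,0,0,0,0,34]}}

```text
t: 12.68
position: [0.5966, 0.0068, 0.0122]
orientation: [-0.0, 0.033, 0.999, 0.0]
force: [-0.8, -0.1, 0.6]
opening: 0.0341
finger_force: 0.0
```

Call:
{"method": "drive_tool", "body": {"rows": [0,0,-0.4,0,34,0,0,-0.9,0,34,0,0,-0.9,0,34,0,0,-0.9,0,34,0,-0.5,0,0,34]}}

```text
t: 13.3
position: [0.5985, -0.016, 0.1736]
orientation: [0.005, 0.031, 1.0, 0.001]
force: [-0.7, -0.2, -0.8]
opening: 0.034
finger_force: 0.0
```

```bash
python3 - <<'E'
from h import *
go([.50,-.30,.2],12.7)
E
```

```text
t 13.3 p [ 0.5985 -0.016   0.1736] phi 176.5 zax [ 0.01   0.002 -1.   ] J7 1.57 shift [ 1.61 -5.79 -0.56] turn -2.71
```

Call:
{"method": "drive_tool", "body": {"rows": [0.4,-0.6,-0.2,0,50,0.4,-0.9,-0.2,0,50,0.4,-0.9,-0.2,0,50,0.4,-0.9,0,0,50,0,-0.9,0,0,50]}}

```text
t: 13.92
position: [0.5003, -0.2242, 0.1994]
orientation: [0.001, 0.033, 0.999, 0.0]
force: [0.3, -0.0, 0.5]
opening: 0.0496
finger_force: 0.0
```

Call:
{"method": "drive_tool", "body": {"rows": [0,-0.8,0,0,50,0,-0.8,0,0,50,0,0,0,-0.9,50,0,0,0,-0.9,50,0,0,0,-0.9,50]}}

```text
t: 14.55
position: [0.4962, -0.3027, 0.1988]
orientation: [0.001, -0.109, 0.994, -0.0]
force: [-0.6, -0.2, -0.6]
opening: 0.0504
finger_force: 0.0
```

```bash
python3 - <<'E'
from h import *
p,_,m=snap('wrist','w10');t,_,M=snap('top','t10');sc,_,S=snap('scene','s10')
for c,X in(('orange',[.455,-.289,.014]),('orange',[.456,-.425,.012])):
    E=[]
    for n,q,mm in(('w',p,m),('t',t,M),('s',sc,S)):
        k=near(q,c,pix(mm,X),100);E.append((mm,ends(k)));print(n,cen(k).round(1),*rect(mm,k,X[2]),plane(mm,ends(k),X[2]).round(3).tolist())
    for i in (1,2): print('tri w-s',tri(m,E[0][1][2],S,E[2][1][2])[0].round(4))
go([.455,-.29,.06],12.7)
E
```

```text
w [299.  145.8] [ 457.8 -288.7] [99.8 26.9] 14.4 [[0.41, -0.301, 0.014], [0.507, -0.277, 0.014], [0.456, -0.289, 0.014]]
t [368.4 249.4] [ 454.1 -290.2] [96.8 25.3] 12.7 [[0.501, -0.28, 0.014], [0.407, -0.301, 0.014], [0.454, -0.29, 0.014]]
s [347.2 295.5] [ 458.5 -288.7] [105.6  27. ] 14.2 [[0.51, -0.275, 0.014], [0.407, -0.302, 0.014], [0.457, -0.289, 0.014]]
tri w-s [ 0.4558 -0.2894  0.0155]
tri w-s [ 0.4558 -0.2894  0.0155]
w [171.8 113.8] [ 459.1 -423.5] [173.7  79.9] -0.3 [[0.369, -0.424, 0.012], [0.549, -0.429, 0.012], [0.452, -0.426, 0.012]]
t [368.4 249.4] [ 454.2 -290.6] [96.9 25.3] 12.7 [[0.501, -0.28, 0.012], [0.407, -0.301, 0.012], [0.454, -0.291, 0.012]]
s [398.3 326.8] [ 456.  -426.7] [180.4  79.9] -0.5 [[0.547, -0.426, 0.012], [0.364, -0.427, 0.012], [0.451, -0.426, 0.012]]
tri w-s [ 0.452  -0.4264  0.0103]
tri w-s [ 0.452  -0.4264  0.0103]
t 14.7 p [ 0.4963 -0.3025  0.1985] phi -167.7 zax [ 0.001 -0.    -1.   ] J7 2.38 shift [0.76 0.42 2.77] turn -0.06
```

View pics/w10.png

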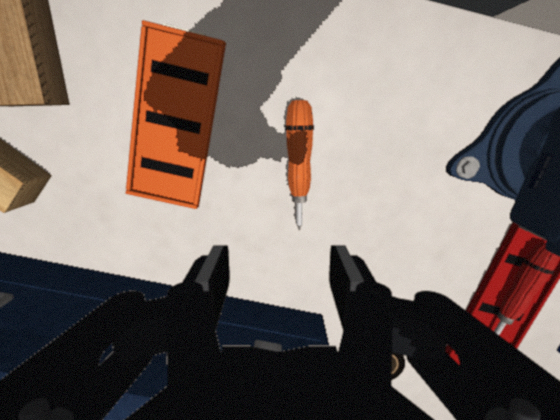

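The orange driver's handle is at (299,146), with nothing near it. Its centre is (0.456, -0.289), z 0.015, axis 14°. The orange tray is at (175,115), centre (0.456, -0.426). Moving over and down.

Call:
{"method": "drive_tool", "body": {"rows": [0.37,0.22,0.5,0,55,0.36,0.22,0.6,0,55,0,0,0.8,-0.28,55,0,0,0.8,0,55,0,0,0,0,55], "force": 60}}

```text
t: 15.32
position: [0.4536, -0.2875, 0.0603]
orientation: [-0.003, -0.122, 0.993, 0.001]
force: [0.5, 0.5, 0.4]
opening: 0.0549
finger_force: 0.0
```

```bash
python3 - <<'E'
from h import *
p,_,m=snap('wrist','w11')
go([.456,-.289,.004],14)
k=near(p,'orange',pix(m,[.456,-.289,.014]));print(*rect(m,k,.014),plane(m,ends(k),.014).round(4).tolist())
E
```

```text
t 15.38 p [ 0.4553 -0.2885  0.0623] phi -166.0 zax [-0.002  0.001 -1.   ] J7 2.46 shift [-0.01 -0.01  1.17] turn 0.01
[ 474.5 -284.6] [70.7 27. ] 14.0 [[0.4401, -0.2932, 0.014], [0.5088, -0.2762, 0.014], [0.4729, -0.2851, 0.014]]
```

Call:
{"method": "drive_tool", "body": {"rows": [0,0,0.4,0,55,0,0,0.4,0,55,0,0,0.36,0,55,0,0,0,0,10,0,0,0,0,10]}}

```text
t: 16.0
position: [0.4568, -0.2893, 0.0056]
orientation: [0.001, -0.123, 0.992, -0.001]
force: [-0.0, -0.4, -0.1]
opening: 0.0269
finger_force: 61.0
```

Call:
{"method": "drive_tool", "body": {"rows": [0,0,0,0,10,0,0,0,0,10,0,0,0,0,10,0,0,-0.5,0,10,0,0,-0.8,0,10]}}

```text
t: 16.62
position: [0.4544, -0.2878, 0.0685]
orientation: [-0.002, -0.123, 0.992, 0.001]
force: [0.4, 0.6, -0.5]
opening: 0.0266
finger_force: 61.3
```

```bash
python3 - <<'E'
from h import *
p,_,m=snap('wrist','w12')
k=near(p,'orange',(280,250),500);s,P,R=pose()
print(ends(k).round(0).tolist(),((plane(m,ends(k),P[2]+.012)-P)@R).round(4).tolist())
go([.456,-.426,.07],-.3)
E
```

```text
[[279.0, 234.0], [279.0, 351.0], [279.0, 292.0]] [[0.0236, 0.0038, -0.0121], [-0.0371, 0.0039, -0.0118], [-0.005, 0.0038, -0.012]]
t 16.68 p [ 0.458  -0.2902  0.0746] phi -165.9 zax [ 0.006 -0.002 -1.   ] J7 2.46 shift [ 0.7  -2.62  0.1 ] turn 2.39
```

View pics/w12.png

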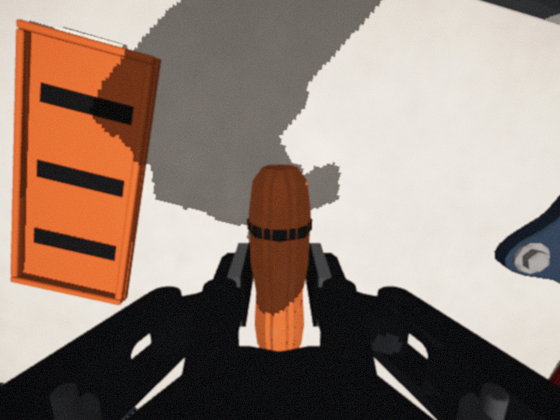

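Held with the handle level. Turning 2.4 units and carrying it to the orange tray, with the grip point 20 mm nearer than the tray centre.

Call:
{"method": "drive_tool", "body": {"rows": [0,0,0,0.8,10,0,0,0,0.8,10,0,0,0,0.8,10,0.14,-0.9,0,0,10,0.14,-0.9,0,0,10]}}

```text
t: 17.3
position: [0.4417, -0.3788, 0.0691]
orientation: [0.0, 0.001, 1.0, 0.0]
force: [-0.1, 0.0, -0.4]
opening: 0.0266
finger_force: 61.2
```

Call:
{"method": "drive_tool", "body": {"rows": [0.14,-0.9,0,0,10,0,0,0,0,10,0,0,0,0,10,0,0,0,0,10,0,0,0,0,10]}}

```text
t: 17.92
position: [0.4349, -0.4223, 0.0693]
orientation: [0.0, 0.002, 1.0, 0.0]
force: [0.4, -0.5, -0.0]
opening: 0.0269
finger_force: 61.2
```

```bash
python3 - <<'E'
from h import *
p,_,m=snap('wrist','w13')
go([.437,-.4255,.012],-.4)
E
```

```text
t 17.98 p [ 0.4348 -0.4226  0.0693] phi 179.8 zax [ 0.  0. -1.] J7 2.5 shift [-0.04 -0.06  1.15] turn 0.03
```

View pics/w13.png

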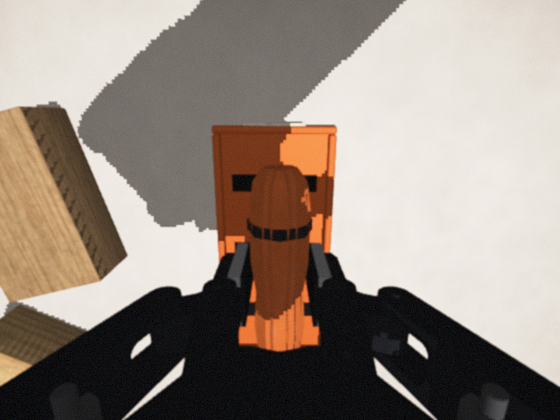

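The driver is over the orange tray (columns 214–336, driver at 279), so I shift about 3 mm to the left and lower.

Call:
{"method": "drive_tool", "body": {"rows": [-0.04,-0.06,0.4,0,10,0,0,0.4,0,10,0,0,0.25,0,10,0,0,0.1,0,10,0,0,0,0,10]}}

```text
t: 18.6
position: [0.436, -0.4267, 0.0115]
orientation: [-0.0, 0.003, 1.0, 0.0]
force: [-1.0, 0.0, -1.2]
opening: 0.0268
finger_force: 61.2
```

Call:
{"method": "drive_tool", "body": {"rows": [0,0,0,0,10,0,0,0.02,0,10,0,0,0,0,30,0,0,0,0,38,0,0,0,0,38]}}

```text
t: 19.23
position: [0.4362, -0.4266, 0.0109]
orientation: [0.0, 0.003, 1.0, -0.0]
force: [-0.3, 1.2, 0.1]
opening: 0.0379
finger_force: 0.0
```

Call:
{"method": "drive_tool", "body": {"rows": [0,0,-0.4,0,38,0,0,-0.9,0,38,0,0,-0.9,0,38,0,0,-0.9,0,38,0,0.3,-0.9,0,38]}}

```text
t: 19.85
position: [0.4355, -0.4128, 0.214]
orientation: [0.001, 0.004, 1.0, -0.001]
force: [1.2, -0.6, 0.6]
opening: 0.038
finger_force: 0.0
```

Call:
{"method": "drive_tool", "body": {"rows": [0,0.9,0,0,38,0,0.9,0,0,38,0,0.9,0,0,38,0,0,0,0,38,0,0,0,0,38]}}

```text
t: 20.48
position: [0.4369, -0.2776, 0.212]
orientation: [0.001, 0.003, 1.0, -0.0]
force: [1.0, -0.5, 0.3]
opening: 0.0381
finger_force: 0.0
```

```bash
python3 - <<'E'
from h import *
t,_,M=snap('top','t14');s,_,S=snap('scene','s14');p,_,m=snap('wrist','w14')
print(pose()[1])
a=cv2.resize(t[130:310,130:450],(800,450))
b=cv2.resize(s[170:390,180:460],(400,314)); c=cv2.resize(p,(400,314))
cv2.imwrite('pics/fin.png',cv2.resize(np.vstack([a,np.hstack([b,c])]),(628,600)))
E
```

```text
[ 0.43650465 -0.27821699  0.21121819]
```

View pics/fin.png

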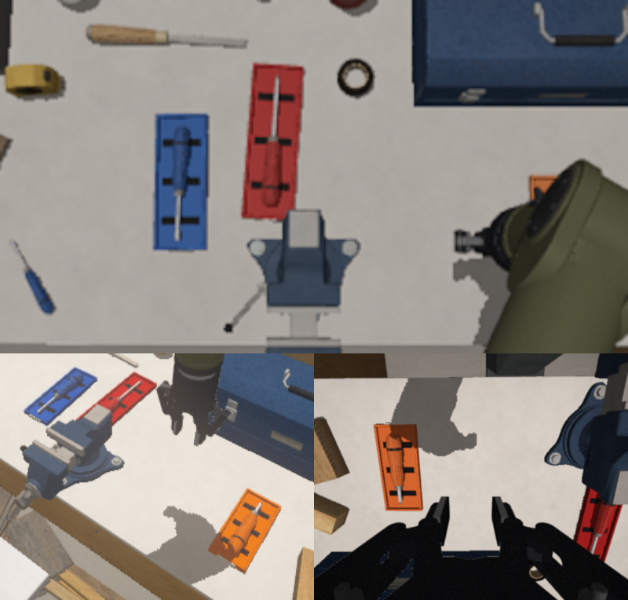

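All three lie lengthwise inside their own trays: blue at (180,180), red at (275,140), orange at (400,465 in the wrist inset). The chisel and tape measure have not moved. Handing in.

```bash
python3 -c "
from cell import close_job;print(close_job())"
```

```text
the job is handed in; nothing more can be done
None
```

The job is handed in: the red, blue and orange screwdrivers each lie lengthwise inside the tray of their own colour, and I left the chisel and tape measure where they were; the arm took about 20 s of the 90 s.

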